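# Stand the mended juglet in its cork ring

## Task

Pick up the mended clay juglet (the small closed pot with the narrow straight neck), carry it upright and set it down gently, standing upright inside the empty cork ring. Its joins are weak: never grip it harder than 15 newtons, do not let it drop, and do not press it hard into the ring. Leave the clay beaker and the handled clay jug standing where they are.

Things in the scene. Friction and masses are not known exactly. Their poses are not given: they have to be found in the camera images.
- juglet_center (a point): Terracotta juglet, loose, upright, 112 mm tall, up to 0.25 kg, round about z (up), no handle. Foot 48 mm across, belly 66 mm; straight neck 30 mm across (lip 32) from 59 mm above the underside to the top. The point is its centre, 56 mm above the underside, 30 mm below mid-neck. Breaks if a finger presses over 15 N or the ring pushes over 25 N; a 6 N grip carries it.
- ring_floor (a point): The empty cork ring, fixed on the table: a round pot stand 124 mm across outside, 24 mm high, with a round hollow 92 mm across and 18 mm deep. The point is the centre of the hollow's floor, 6 mm above the table; z is up. A second, identical ring holds a small clay bowl; that one is not meant.
- beaker_center (a point): Bystander: open terracotta beaker without a neck or handle, 72 mm across at the rim, 85 mm tall, loose, standing on the table. The point is its centre, half-way up; z is up.
- jug_center (a point): Bystander: terracotta jug with a wide open mouth 66 mm across, 92 mm tall, belly 82 mm across, one loop handle on its +y side reaching 60 mm from the axis, loose, standing on the table. The point is on its axis, half-way up; z is up.
Things that resemble listed ones, but are neither listed nor needed, are in the scene too. What is shaped like the part that bears ring_floor but purple or yellow is not meant.

How it is judged:
By the outcome, as a careful person would: the job done as asked, in the order asked, and still so for the second after the job is handed in, with the robot touching nothing.
It also fails if it takes over 48 s, if anything falls off the work surface, if the arm or the gripper's body presses on something with over 40 N, if the wrist force passes 120 N, or if a joint passes its speed limit or range.

## Robot

A 7-joint arm with a two-finger parallel gripper is mounted at the origin on the work surface. World frame = base frame: x ahead of the robot, y to its left, z up, the work surface at z = 0. Lengths are in m, angles in rad, forces in N, time in s.
With the tool pointing down it reaches from about 0.4 to 0.85 m from the base axis. Payload 4.5 kg.
Tool frame: the origin (TCP) lies at the very end of the fingers, on their centre line; the grasp point (between the pads) lies 19 mm behind it (r.grip_point_offset is the distance from the TCP to the grasp point, in m); z points along the fingers, y is the line along which they close (so a half turn about z gives the same grasp; the last joint's range is limited). The gripper opens to 88 mm and grips with 3 to 60 N. Pads are 18 mm wide; open, the fingers measure 123 mm over their backs; the gripper's body (75 mm by 187 mm) begins 45 mm behind the grasp point.
Start: joints at [1.24, 0.689, -0.195, 1.565, 0.157, 0.902, -0.215], TCP at [0.223, -0.584, 0.239] pointing down, gripper open.
Joint ranges: [-3.01, 3.01], [-0.46, 2.08], [-1.47, 1.51], [0.13, 2.56], [-1, 4.14], [0.04, 2.09], [-2.66, 2.66]. Speed limits (rad/s): [2.57, 2.57, 3.14, 3.14, 3.14, 3.14, 3.14].

## Interface

Orientations are given as a unit quaternion [x, y, z, w].
In Python, from plant import r gives the robot as it stands.
- The arm moves only by the tool carry_out, never from a script. Its argument "rows" is a list of rows, each a list of 3 entries, a list of its own where there are three numbers: the shift along the tool's x, y, z in cm, then the turn, a rotation vector about the tool's x, y, z in degrees, then the closure, from 0 (fully open) to 1 (shut). A call has 1 to 12 rows; each row is the pose to reach, as a shift and turn from the pose commanded when the call began, along the tool's axes at that moment; what a row does not reach only later rows make up. A row lasts 1/10 s, in which the tool goes at most 50 mm and 8.59 degrees, less where a joint would pass 70% of its speed; a pose out of reach is approached as far as the arm can. A call with a gripper value outside its range is refused whole. The fingers move at their own pace and stop on an object; "newtons" is the grip in N (left out, the last holds). Time passes only in rows, so rows that repeat a pose let the fingers close. It gives the time, the measured TCP pose, the force, the opening and the grip force at its end, in the units of the state.
- r.get_state(): the state, without advancing time (a new reading comes with each control period).
- r.snapshot(name): name is "scene" or "top" or "wrist"; returns a dict with "image" (384x512x3 uint8, red, green, blue), "fx", "fy", "cx", "cy" (pixels), "pose" (4x4, takes a point from camera to world coordinates). Camera axes: x right, y up, looking along -z (the intrinsics and any distortion apply to the point x, -y, -z); pixel columns grow to the right and rows downward; lengths in m; the calibration is good to about 2 mm. A picture is of the moment at which its call begins. There is no depth.
- r.finish_job(): hands the job in; it is judged then, once.
The state is a dict: "clock": time; "q": joint angles; "qd": joint speeds; "joint_torque": joint torques, N m; "tool_pos": TCP position; "eef_rot": TCP orientation; "contact_force": force on the tool from outside, world axes, zero at the start; "moment": the same for the moment, N m; "opening": opening from 0.0 (shut) to 1.0 (fully open); "finger_force": force on a finger pad.
Only numpy, scipy, OpenCV 4.12 (cv2) and the standard library are available. Lean on these libraries where they do the work, as an engineer would, in place of code of your own. Each camera call takes 0.05 s, during which the arm holds its last target. There are 200 camera calls.

## Working session

There is one attempt and no reset: what is moved stays moved. The work goes in short steps, Python scripts to look and compute and a tool call to move; the robot and the scene stay as the last step left them, time stands still between calls to the robot, and variables do not carry over. Pictures are saved under pics/ and viewed, at most 10 in all, crops included, and the job is handed in when it is done.

Besides the shell and the picture viewer there is one more tool, called after "Request:" by a JSON object that holds its "fn" and its "kwargs", one argument or row to a line. carry_out: Moves the arm, as the interface text tells. Its arguments: {"type":"object","properties":{"rows":{"type":"array"},"newtons":{"type":"number"}},"required":["rows"]}

```bash
mkdir -p pics
python3 - <<'E'
from plant import r
import cv2,numpy as np,pickle
d={}
for n in("scene","top"):
    s=r.snapshot(n);d[n]=s;cv2.imwrite(f"pics/{n}0.png",s["image"][:,:,::-1])
    print(n,{k:(np.round(v,4).tolist() if k=="pose" else v) for k,v in s.items() if k!="image"})
pickle.dump(d,open("d.pkl","wb"))
st=r.get_state();print(st)
E
```

```text
scene {'fx': 431.7045175163161, 'fy': 431.7045175163161, 'cx': 255.61325296723348, 'cy': 187.4972145756129, 'pose': [[0.7721, -0.4033, 0.4911, 1.085], [0.6354, 0.4971, -0.5909, -0.799], [-0.0059, 0.7683, 0.6401, 0.8328], [0.0, 0.0, 0.0, 1.0]]}
top {'fx': 415.4374073545965, 'fy': 415.4374073545965, 'cx': 250.6978992350103, 'cy': 192.61173218506912, 'pose': [[0.0289, 0.9936, -0.1091, 0.3738], [-0.9996, 0.0295, 0.004, -0.0904], [0.0072, 0.109, 0.994, 1.0995], [0.0, 0.0, 0.0, 1.0]]}
{'clock': 0.1, 'q': array([ 1.23979443,  0.68986139, -0.19453677,  1.56621154,  0.15732157,
        0.90248265, -0.21510286]), 'qd': array([-0.00087084,  0.00016864,  0.00033408, -0.00212016,  0.00091569,
       -0.0019518 ,  0.00114459]), 'joint_torque': array([-2.83220994e-03, -5.28502965e+01, -1.27134886e+00, -1.53837347e+01,
       -5.25080273e-02,  2.03938427e-03,  5.81749237e-05]), 'tool_pos': array([ 0.22274796, -0.58337712,  0.23802241]), 'eef_rot': array([ 9.83401988e-01,  1.81438457e-01, -2.01570293e-04, -7.58280669e-04]), 'contact_force': array([-0.4640284 , -0.15141854,  0.81852708]), 'moment': array([-0.0318308 , -0.01543914,  0.07369276]), 'finger_force': 0.0, 'opening': 0.9989974460269363}
```

View pics/scene0.png

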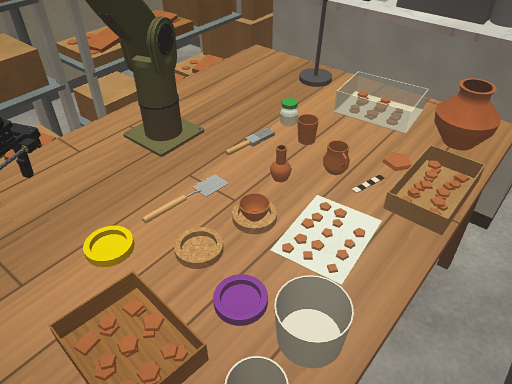

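View pics/top0.png

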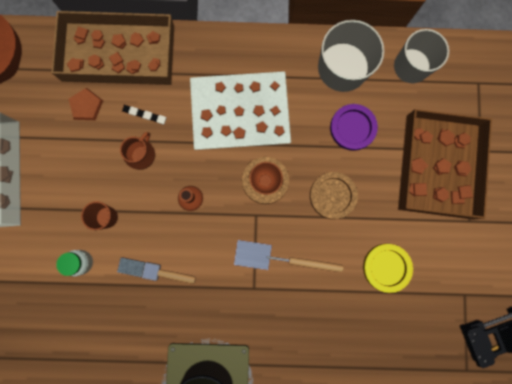

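The narrow-necked juglet is at scene (281,163) and top (190,197). The candidates for the ring are the empty cork one at scene (199,247), top (334,195); the cork one with the bowl at scene (255,213); yellow at (108,244); and purple at (240,299). Only the first is cork and empty, so it fits. I'll measure it and confirm in a crop with the models overlaid.

```bash
cat > h.py <<'E'
import numpy as np,cv2
def proj(s,P):
    P=np.atleast_2d(P);T=np.linalg.inv(s["pose"]);c=P@T[:3,:3].T+T[:3,3]
    return np.c_[s["fx"]*c[:,0]/-c[:,2]+s["cx"],s["fy"]*-c[:,1]/-c[:,2]+s["cy"]]
def back(s,u,v,z):
    d=s["pose"][:3,:3]@np.array([(u-s["cx"])/s["fx"],-(v-s["cy"])/s["fy"],-1]);o=s["pose"][:3,3]
    return o+d*(z-o[2])/d[2]
def circ(x,y,z,R):
    a=np.linspace(0,2*np.pi,60);return np.c_[x+R*np.cos(a),y+R*np.sin(a),0*a+z]
def crop(s,items,c,w=50,k=6):
    im=s["image"][:,:,::-1];u,v=int(c[0])-w,int(c[1])-w
    im=cv2.resize(im[v:v+2*w,u:u+2*w],None,fx=k,fy=k,interpolation=cv2.INTER_CUBIC)
    for it in items:
        p=(proj(s,circ(*it))-[u,v]+.5)*k;cv2.polylines(im,[p.astype(int)],True,(255,255,0),1)
    return im
E
python3 - <<'E'
import pickle;from h import *
d=pickle.load(open("d.pkl","rb"));t,s=d["top"],d["scene"]
R=back(t,334,194,.024);J=back(t,188.5,192,.112)
print(R,J,"scene check",proj(s,[*R[:2],.024]),proj(s,[*J[:2],.112]),"beaker",back(t,97,215,.085),"jug",back(t,135,151,.092),"bowl",back(t,266,179,.024))
ri=[(*R[:2],.024,.062),(*R[:2],.024,.046)];ji=[(*J[:2],.112,.016),(*J[:2],.03,.033),(*J[:2],0,.024)]
A=np.vstack([np.hstack([crop(t,ri,(334,194),25,11),crop(s,ri,(199,247),25,11)]),np.hstack([crop(t,ji,(190,197),25,11),crop(s,ji,(281,163),25,11)])])
cv2.imwrite("pics/c1.png",cv2.resize(A,(598,598)))
E
```

```text
[ 0.49472292 -0.31188974  0.024     ] [0.47931303 0.05425392 0.112     ] scene check [[199.84912637 243.17352687]] [[282.5308473  148.33928132]] beaker [0.41926544 0.27821209 0.085     ] jug [0.57900922 0.19328804 0.092     ] bowl [ 0.52888972 -0.13363827  0.024     ]
```

View pics/c1.png

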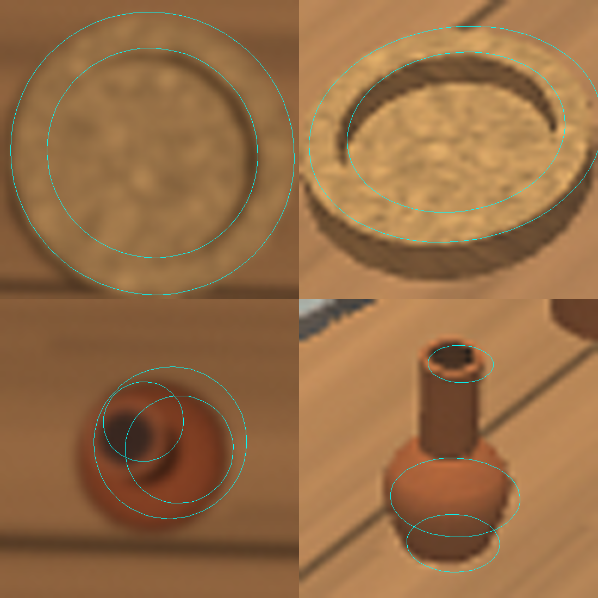

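The crops show the closed, narrow-necked juglet and the empty plain cork ring, so both are confirmed. The lip overlay is off by about (-1.3,+0.9) px in the top view and (-0.7,-0.4) px in the scene view. I'll triangulate and compute the moves.

Run:
```python
import pickle;from h import *
from scipy.optimize import least_squares
from scipy.spatial.transform import Rotation as Ro
from plant import r
d=pickle.load(open("d.pkl","rb"));t,s=d["top"],d["scene"]
def tri(a,b,z):
    f=lambda p:np.r_[proj(t,[*p,z])[0]-a,proj(s,[*p,z])[0]-b]
    o=least_squares(f,[.5,0]);return o.x,o.fun
J=tri((187.2,192.9),(281.8,147.9),.112);R=tri((333.7,194),(199.3,243.2),.024);print(J,R)
st=r.get_state();M=Ro.from_quat(st["eef_rot"]).inv();p=st["tool_pos"]
a=M.apply([*(J[0]),.20]-p)*100;print("to juglet z.20",a,"via",M.apply([.40-p[0],-.35-p[1],0])*100, M.apply([.48-p[0],-.15-p[1],0])*100);print("J->R",M.apply([*(R[0]-J[0]),0])*100)
```

```text
(array([0.47653434, 0.05653099]), array([ 0.29385588,  0.2276303 ,  0.43493779, -0.24513749])) (array([ 0.49415507, -0.3119705 ]), array([ 0.32941061,  0.21740433,  0.36791095, -0.11262609]))
to juglet z.20 [ 46.54356036 -50.7151879    3.8759465 ] via [ 2.48863382e+01 -1.54758324e+01  2.11941201e-02] [ 39.49670258 -31.30418429   0.04418611]
J->R [-11.50407139  35.05270186  -0.05344594]
```

Request:
{"fn": "carry_out", "kwargs": {
  "rows": [
    [[4,-2.5,0],[0,0,0],0],
    [[8,-5,0],[0,0,0],0],
    [[12,-7.5,0],[0,0,0],0],
    [[16,-10,0],[0,0,0],0],
    [[20,-12.5,0],[0,0,0],0],
    [[24,-15,0],[0,0,0],0],
    [[27,-18.5,0],[0,0,0],0],
    [[30,-22,0],[0,0,0],0],
    [[33,-25.5,0],[0,0,0],0],
    [[36,-29,0],[0,0,0],0],
    [[38.5,-33,0],[0,0,0],0],
    [[40.5,-37,0],[0,0,0],0]
  ],
  "newtons": 6
}}

```text
clock: 1.3
tool_pos: [0.47, -0.0915, 0.2385]
eef_rot: [0.983, 0.182, 0.0, -0.0]
contact_force: [1.2, 0.8, -0.5]
opening: 1.0
finger_force: 0.0
```

Request:
{"fn": "carry_out", "kwargs": {
  "rows": [
    [[1.7,-4,0],[0,0,0],0],
    [[3.4,-8,0],[0,0,0],0],
    [[5,-11.5,0],[0,0,0],0],
    [[6,-13.7,0],[0,0,0],0],
    [[6,-13.7,0],[0,0,0],0],
    [[6,-13.7,2],[0,0,0],0],
    [[6,-13.7,3.9],[0,0,0],0],
    [[6,-13.7,3.9],[0,0,0],0],
    [[6,-13.7,3.9],[0,0,0],0]
  ]
}}

```text
clock: 2.2
tool_pos: [0.4763, 0.0546, 0.1997]
eef_rot: [0.984, 0.181, -0.001, 0.0]
contact_force: [0.8, 0.1, -0.1]
opening: 0.999
finger_force: 0.0
```

Run:
```python
from plant import r
from h import *
s=r.snapshot("wrist");cv2.imwrite("pics/w1.png",s["image"][:,:,::-1])
J=[.4765,.0565]
print(proj(s,[*J,.112]));st=r.get_state();print(st["tool_pos"],st["eef_rot"])
```

```text
[[253.67501455 190.68344295]]
[0.47680691 0.05488864 0.20018549] [9.83517123e-01 1.80814768e-01 2.05703097e-04 2.13954506e-04]
```

View pics/w1.png

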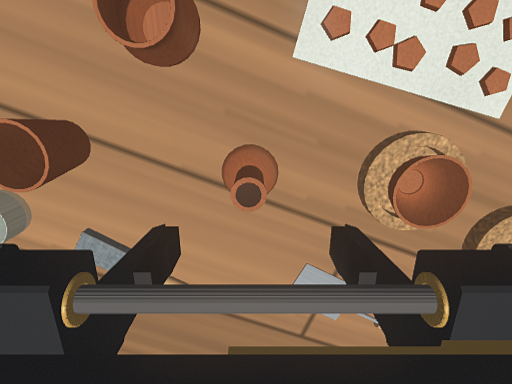

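The wrist view shows the juglet's lip centred at about (248,193), against the predicted (254,191). The fingers straddle column 255.

Run:
```python
from plant import r
from h import *
from scipy.spatial.transform import Rotation as Ro
s=r.snapshot("wrist");st=r.get_state()
g=cv2.cvtColor(s["image"],cv2.COLOR_RGB2GRAY)
c=cv2.HoughCircles(cv2.resize(g[165:220,220:280],None,fx=6,fy=6,interpolation=cv2.INTER_CUBIC),cv2.HOUGH_GRADIENT,1,60,param1=100,param2=25,minRadius=80,maxRadius=125)
print(None if c is None else c[0]/6+[220,165,0])
print("R px expected",s["fx"]*.016/(s["pose"][2,3]-.112),"cam",s["pose"][:3,3])
b=back(s,248.2,193.2,.112);print(b)
print(Ro.from_quat(st["eef_rot"]).inv().apply(b-st["tool_pos"])*100)
```

```text
None
R px expected 18.983251633439814 cam [0.54921713 0.08342269 0.34651279]
[0.47301677 0.06047879 0.112     ]
[-0.19790205 -0.64842379  8.84132453]
```

Request:
{"fn": "carry_out", "kwargs": {
  "rows": [
    [[-0.1,-0.5,2],[0,0,0],0],
    [[-0.1,-0.5,5],[0,0,0],0],
    [[-0.1,-0.5,7.5],[0,0,0],0],
    [[-0.1,-0.5,7.5],[0,0,0],0],
    [[-0.1,-0.5,7.5],[0,0,0],0]
  ]
}}

```text
clock: 2.8
tool_pos: [0.4742, 0.0599, 0.1254]
eef_rot: [0.983, 0.181, 0.0, 0.0]
contact_force: [-0.9, -0.7, -0.4]
opening: 1.0
finger_force: 0.0
```

Run:
```python
from plant import r
from h import *
s=r.snapshot("wrist");st=r.get_state();p=st["tool_pos"];print(p,proj(s,p),proj(s,[*p[:2],.112]))
u,v=proj(s,[*p[:2],.112])[0].astype(int);print(u,v)
im=s["image"][:,:,::-1][140:290,150:350];cv2.imwrite("pics/w2.png",cv2.resize(im,None,fx=4,fy=4))
t=r.snapshot("scene");cv2.imwrite("pics/s2.png",cv2.resize(t["image"][90:210,200:360,::-1],None,fx=4,fy=4))
```

```text
[0.47468099 0.0599452  0.12590213] [[256.24537339 238.65110777]] [[256.11848454 228.16439083]]
256 228
```

View pics/w2.png

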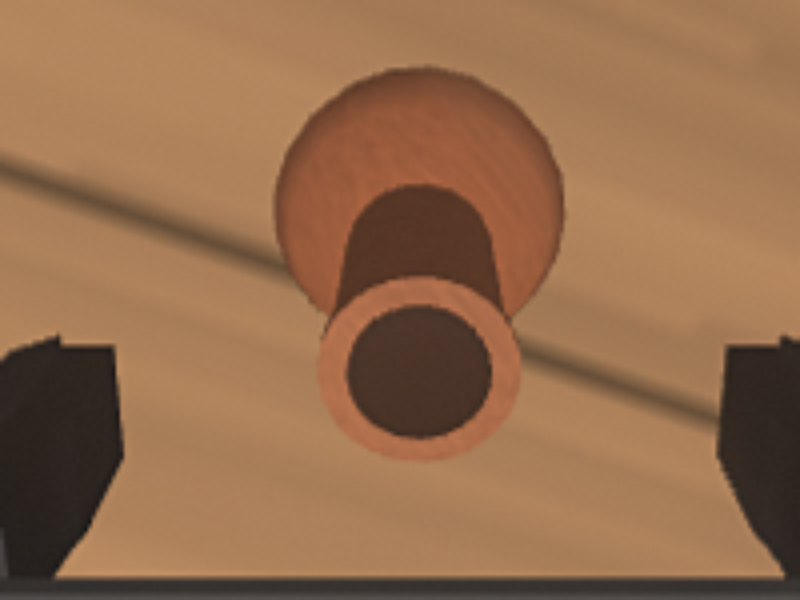

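The enlarged wrist crop shows the lip centred at (419,369), midway between the finger edges at 124 and 718 (mid 421). The closing direction is centred, so I go down and grip gently.

Request:
{"fn": "carry_out", "kwargs": {
  "rows": [
    [[-0.1,0,2],[0,0,0],0],
    [[-0.1,0,4],[0,0,0],0],
    [[-0.1,0,5.4],[0,0,0],0],
    [[-0.1,0,5.4],[0,0,0],0],
    [[-0.1,0,5.4],[0,0,0],0.3],
    [[-0.1,0,5.4],[0,0,0],0.5],
    [[-0.1,0,5.4],[0,0,0],0.6],
    [[-0.1,0,5.4],[0,0,0],0.65],
    [[-0.1,0,5.4],[0,0,0],0.7],
    [[-0.1,0,5.4],[0,0,0],0.8],
    [[-0.1,0,5.4],[0,0,0],1],
    [[-0.1,0,5.4],[0,0,0],1]
  ],
  "newtons": 7
}}

```text
clock: 4.1
tool_pos: [0.4729, 0.0595, 0.0707]
eef_rot: [0.983, 0.181, -0.0, 0.0]
contact_force: [-0.4, -0.4, -0.4]
opening: 0.338
finger_force: 7.0
```

Request:
{"fn": "carry_out", "kwargs": {
  "rows": [
    [[0,0,-0.5],[0,0,0],1],
    [[0,0,-1.5],[0,0,0],1],
    [[0,0,-3],[0,0,0],1],
    [[0,0,-4.5],[0,0,0],1],
    [[0,0,-6],[0,0,0],1],
    [[0,0,-7.5],[0,0,0],1],
    [[0,0,-9],[0,0,0],1],
    [[0,0,-10.5],[0,0,0],1],
    [[0,0,-12],[0,0,0],1],
    [[0,0,-12.7],[0,0,0],1],
    [[0,0,-13],[0,0,0],1],
    [[0,0,-13],[0,0,0],1]
  ]
}}

```text
clock: 5.3
tool_pos: [0.4728, 0.0596, 0.2009]
eef_rot: [0.983, 0.181, 0.0, 0.0]
contact_force: [-0.1, 0.3, -1.7]
opening: 0.337
finger_force: 7.0
```

Run:
```python
from plant import r
from scipy.spatial.transform import Rotation as Ro
st=r.get_state();p=st["tool_pos"];print(p,st["contact_force"],st["finger_force"],st["opening"])
print(Ro.from_quat(st["eef_rot"]).inv().apply([.4942-p[0],-.312-p[1],0])*100)
```

```text
[0.47276137 0.05956035 0.20090607] [-0.09772956  0.30446534 -1.72574687] 7.0002847333671525 0.33721867751708523
[-1.12524782e+01  3.54760315e+01  2.08901220e-03]
```

Request:
{"fn": "carry_out", "kwargs": {
  "rows": [
    [[-0.2,0.6,0],[0,0,0],1],
    [[-0.6,1.8,0],[0,0,0],1],
    [[-1.1,3.5,0],[0,0,0],1],
    [[-1.7,5.4,0],[0,0,0],1],
    [[-2.3,7.3,0],[0,0,0],1],
    [[-2.9,9.2,0],[0,0,0],1],
    [[-3.5,11.1,0],[0,0,0],1],
    [[-4.1,13,0],[0,0,0],1],
    [[-4.7,14.9,0],[0,0,0],1],
    [[-5.3,16.8,0],[0,0,0],1],
    [[-5.8,18.2,0],[0,0,0],1],
    [[-6,19,0],[0,0,0],1]
  ]
}}

```text
clock: 6.5
tool_pos: [0.4835, -0.1422, 0.2001]
eef_rot: [0.984, 0.18, -0.001, 0.0]
contact_force: [-0.9, -0.1, -0.6]
opening: 0.341
finger_force: 7.0
```

Request:
{"fn": "carry_out", "kwargs": {
  "rows": [
    [[-0.2,0.6,0],[0,0,0],1],
    [[-0.6,1.8,0],[0,0,0],1],
    [[-1.1,3.5,0],[0,0,0],1],
    [[-1.7,5.4,0],[0,0,0],1],
    [[-2.3,7.3,0],[0,0,0],1],
    [[-2.9,9.2,0],[0,0,0],1],
    [[-3.5,11.1,0],[0,0,0],1],
    [[-4.1,13,0],[0,0,0],1],
    [[-4.7,14.7,0],[0,0,0],1],
    [[-5.1,16,0],[0,0,0],1],
    [[-5.25,16.5,0],[0,0,0],1],
    [[-5.25,16.5,0],[0,0,0],1]
  ]
}}

```text
clock: 7.7
tool_pos: [0.4943, -0.3127, 0.2006]
eef_rot: [0.983, 0.181, -0.0, -0.0]
contact_force: [-0.8, 0.1, -1.3]
opening: 0.337
finger_force: 7.0
```

Run:
```python
from plant import r
from h import *
st=r.get_state();p=st["tool_pos"];print(p,st["eef_rot"],st["contact_force"],st["opening"])
w=r.snapshot("wrist");s=r.snapshot("scene")
R=[.4942,-.312]
for im,n in((w,"w"),):
    a=im["image"][:,:,::-1].copy()
    for z,q in((.024,.046),(.024,.062)):cv2.polylines(a,[proj(im,circ(*R,z,q)).astype(int)],True,(255,255,0),1)
b=s["image"][110:270,130:290,::-1]
cv2.imwrite("pics/c3.png",np.hstack([cv2.resize(a,(500,375)),cv2.resize(b,(300,300))[:,:] if 0 else cv2.copyMakeBorder(cv2.resize(b,(300,300)),0,75,0,0,0)]))
```

```text
[ 0.49432106 -0.31266043  0.2005756 ] [ 9.83487383e-01  1.80976701e-01 -1.95906138e-05 -2.85701245e-05] [-0.82473626  0.12129719 -1.28894644] 0.3373749973042663
```

View pics/c3.png

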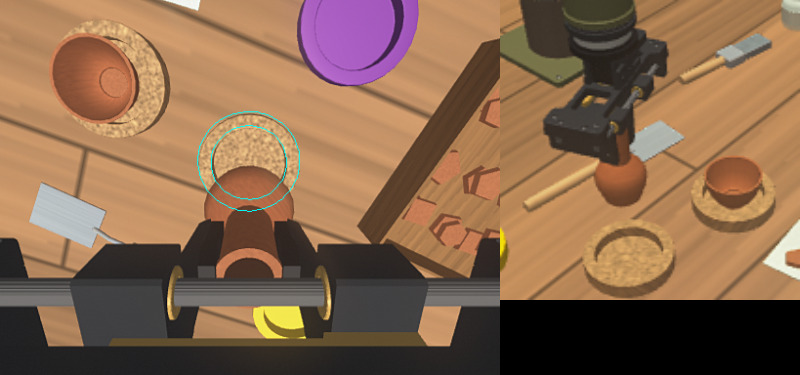

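The juglet hangs upright in the grip. The ring overlay at wrist (250,160) agrees to about 3 mm, and the fit has over 10 mm to spare. Lowering now.

Request:
{"fn": "carry_out", "kwargs": {
  "rows": [
    [[0,0,0.6],[0,0,0],1],
    [[0,0,1.8],[0,0,0],1],
    [[0,0,3.3],[0,0,0],1],
    [[0,0,4.8],[0,0,0],1],
    [[0,0,6.3],[0,0,0],1],
    [[0,0,7.8],[0,0,0],1],
    [[0,0,9.2],[0,0,0],1],
    [[0,0,10.4],[0,0,0],1],
    [[0,0,11.2],[0,0,0],1],
    [[0,0,11.7],[0,0,0],1],
    [[0,0,11.9],[0,0,0],1],
    [[0,0,11.9],[0,0,0],1]
  ]
}}

```text
clock: 9.0
tool_pos: [0.4945, -0.3123, 0.0818]
eef_rot: [0.983, 0.181, 0.0, 0.0]
contact_force: [0.2, 0.5, -1.4]
opening: 0.335
finger_force: 7.0
```

Request:
{"fn": "carry_out", "kwargs": {
  "rows": [
    [[0,0,0.1],[0,0,0],1],
    [[0,0,0.2],[0,0,0],1],
    [[0,0,0.3],[0,0,0],1],
    [[0,0,0.3],[0,0,0],1],
    [[0,0,0.3],[0,0,0],1]
  ]
}}

```text
clock: 9.5
tool_pos: [0.4945, -0.3122, 0.0788]
eef_rot: [0.983, 0.181, 0.0, 0.0]
contact_force: [0.0, 0.1, -1.8]
opening: 0.34
finger_force: 7.0
```

Request:
{"fn": "carry_out", "kwargs": {
  "rows": [
    [[0,0,0.05],[0,0,0],1],
    [[0,0,0.1],[0,0,0],1],
    [[0,0,0.15],[0,0,0],1],
    [[0,0,0.15],[0,0,0],1],
    [[0,0,0.15],[0,0,0],1]
  ]
}}

```text
clock: 10.0
tool_pos: [0.4944, -0.3122, 0.0772]
eef_rot: [0.983, 0.181, 0.0, 0.0]
contact_force: [0.2, 0.3, -1.8]
opening: 0.336
finger_force: 7.0
```

Request:
{"fn": "carry_out", "kwargs": {
  "rows": [
    [[0,0,0.05],[0,0,0],1],
    [[0,0,0.05],[0,0,0],1],
    [[0,0,0.1],[0,0,0],1],
    [[0,0,0.1],[0,0,0],1]
  ]
}}

```text
clock: 10.4
tool_pos: [0.4945, -0.3123, 0.0767]
eef_rot: [0.983, 0.181, 0.0, 0.0]
contact_force: [-0.7, -0.5, 3.9]
opening: 0.338
finger_force: 7.0
```

The foot rests on the floor with a light push of about 5 N. I back off slightly and release.

Request:
{"fn": "carry_out", "kwargs": {
  "rows": [
    [[0,0,-0.03],[0,0,0],1],
    [[0,0,-0.03],[0,0,0],1],
    [[0,0,-0.03],[0,0,0],0.65],
    [[0,0,-0.03],[0,0,0],0.6],
    [[0,0,-0.03],[0,0,0],0.5],
    [[0,0,-0.03],[0,0,0],0.3],
    [[0,0,-0.03],[0,0,0],0],
    [[0,0,-0.03],[0,0,0],0],
    [[0,0,-0.03],[0,0,0],0],
    [[0,0,-0.03],[0,0,0],0]
  ],
  "newtons": 4
}}

```text
clock: 11.4
tool_pos: [0.4944, -0.3122, 0.0765]
eef_rot: [0.983, 0.181, 0.0, 0.0]
contact_force: [1.1, 0.1, 0.3]
opening: 0.918
finger_force: 0.0
```

Request:
{"fn": "carry_out", "kwargs": {
  "rows": [
    [[0,0,-0.5],[0,0,0],0],
    [[0,0,-2],[0,0,0],0],
    [[0,0,-4],[0,0,0],0],
    [[0,0,-6],[0,0,0],0],
    [[0,0,-9],[0,0,0],0],
    [[0,0,-12],[0,0,0],0],
    [[0,0,-14],[0,0,0],0],
    [[0,0,-14],[0,0,0],0],
    [[0,0,-14],[0,0,0],0]
  ]
}}

```text
clock: 12.3
tool_pos: [0.4944, -0.3122, 0.2173]
eef_rot: [0.983, 0.181, 0.0, 0.0]
contact_force: [0.1, -0.3, 0.7]
opening: 1.0
finger_force: 0.0
```

Run:
```python
from plant import r
from h import *
st=r.get_state();print(st["tool_pos"],st["opening"],st["contact_force"],st["clock"])
w=r.snapshot("wrist");s=r.snapshot("scene")
cv2.imwrite("pics/c4.png",np.hstack([cv2.resize(w["image"],(400,300)),cv2.resize(s["image"][90:270,140:380],(400,300))])[:,:,::-1])
```

```text
[ 0.49438485 -0.31222703  0.21729958] 0.9995392017301556 [ 0.05857402 -0.26716519  0.70745075] 12.3
```

View pics/c4.png

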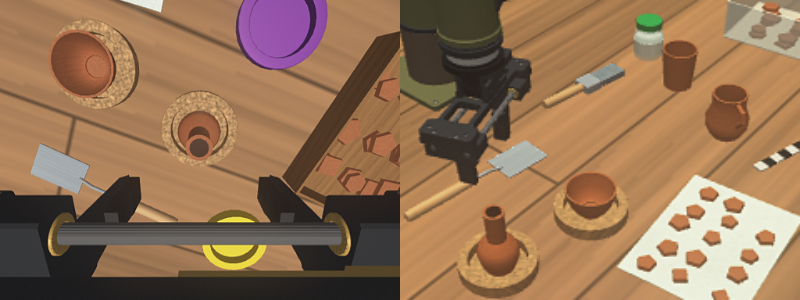

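The juglet stands upright inside the cork ring (wrist (200,140), scene crop (497,245)). The beaker and jug are where they were, and the gripper is clear.

```bash
python3 -c "
from plant import r
print(r.finish_job())"
```

```text
the job is handed in; nothing more can be done
None
```

The juglet is standing upright in the empty cork ring, gripped at no more than about 7 N and lowered with a light push of about 5 N; the beaker and jug were not touched, and the job was handed in after about 12 s of arm time.

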